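# Move the burner heads from the keyhole hanger to the caddy

### The arm

A 6-joint arm with a two-finger parallel gripper is mounted at the origin on the work surface. World frame = base frame: x ahead of the robot, y to its left, z up, the work surface at z = 0. Lengths are in mm, angles in degrees, forces in N, time in s.
With the tool pointing down it reaches from about 375 to 750 mm from the base axis. Payload 9 kg.
Tool frame: the origin (TCP) lies on the centre line of the jaws, within the pads' length; the fingertips stand manip.tips_ahead ahead of it and the grasp point (between the pads) lies 8 mm behind it (manip.tips_ahead is the distance from the TCP to the fingertips, in mm); z points along the fingers, y is the line along which they close (so a half turn about z gives the same grasp; the last joint's range is limited). The gripper opens to 85 mm and grips with 20 to 120 N. Pads are 22 mm wide; open, the fingers measure 114 mm over their backs; the gripper's body (76 mm by 85 mm) begins 54 mm behind the grasp point. The pads swing forward as they close: fully open they stand 13 mm farther back than shut.
Start: joints at [58.058, 5.964, 5.575, 89.605, 0, 77.527], TCP at [199.984, 565.722, 242.331] pointing down, gripper open.
Joint ranges: [-171.21, 171.21], [-48.23, 106.86], [-62.78, 66.21], [-105.2, 120.99], [-86.42, 89.51], [-180, 180]. Speed limits (degrees/s): [127.2, 127.2, 147.25, 180, 180, 180].

### API

Orientations are given as a 3x3 rotation matrix whose columns are the frame's x, y, z axes.
In Python, from rig import manip, fingers, snapshot, get_calibration, telemetry gives the robot as it stands. Calls block until the motion is done:
- manip.movep(position, orientation): joint-space move of the TCP to a pose.
- manip.move_linear(position, frame=None, velocity=150): straight line of the TCP; frame=None keeps the orientation; velocity is the mean speed in mm/s.
- manip.goto_joints(angles): joint-space move.
- fingers.set_gripper(opening, force=None): finger opening in mm; force is the grip in N (None keeps the last); returns when the fingers have stopped.
- manip.wait(seconds).
- manip.solve_ik(position, orientation): joint angles nearest the present ones, or None.
- snapshot(name): name is "scene" or "top"; returns the picture (480x640x3 uint8, red, green, blue); there is no depth.
- get_calibration(name): a dict with "K" (3x3 intrinsics, pixels), "cam_to_world" (4x4, takes a point from camera to world coordinates). Camera axes: x right, y up, looking along -z (the intrinsics and any distortion apply to the point x, -y, -z); pixel columns grow to the right and rows downward; lengths in mm; the calibration is good to about 2 mm. A picture is of the moment at which its call begins. get_calibration takes no time and is no camera call.
A pose or a line that the arm cannot do raises manip.MotionError and nothing moves.
- manip.sign_off(): hands the job in; it is judged then, once.
Readings, each from a call of its own:
- telemetry.read_t(): time.
- telemetry.read_joint_pos(): joint angles.
- telemetry.read_joint_vel(): joint speeds.
- telemetry.read_effort(): joint torques, N m.
- telemetry.read_eef_pos(): TCP position.
- telemetry.read_ee_rot(): TCP orientation.
- telemetry.read_wrist_force(): force on the tool from outside, world axes, zero at the start.
- telemetry.read_moment(): the same for the moment, N m.
- telemetry.read_grip_width(): finger opening in mm.
- telemetry.read_finger_force(): force on a finger pad.
Only numpy, scipy, OpenCV 4.12 (cv2) and the standard library are available. Lean on these libraries where they do the work, as an engineer would, in place of code of your own. Each camera call takes 0.05 s, during which the arm holds its last target. There are 200 camera calls.

### The job

Move the four brass burner heads from the green keyhole hanger to the caddy: slide each one along its slot to the wide end, lift it off, and stand it upright, bell down, in the cup of the same colour as its cap. Set each one down gently rather than dropping it, and leave the glass flask where it stands.

Things in the scene. Friction and masses are not known exactly. Their poses are not given: they have to be found in the camera images.
- hanger: green steel plate on two cheeks, fixed; 330 x 121 mm, top 100 mm up, 5 mm thick. Origin on the bench under its middle, z up, y along the row. Four keyholes at y = -112.5, -37.5, 37.5, 112.5 mm: slot 16 mm wide, burner hangs at x = +25 mm near its closed back; wide end 58 mm across centred at x = -25 mm. Slide a burner 50 mm along -x; only there can its bell pass up through the plate.
- burner_red_grip (a point): brass burner head with red cap, 170 g +-25%, 141 mm tall, loose, hanging in a keyhole. From its foot up: bell 26 mm across, 48 tall; neck 12 across; collar 30 across, 85 to 91 mm above the foot, underside resting on the plate; then nut and red cap, round, 22 across: grip these. Point: on the axis, 120 mm above the foot, 29 above the collar, 21 below the top. z up the axis.
- burner_yellow_grip (a point): brass burner head with yellow cap, 210 g +-25%, 141 mm tall, loose, hanging in a keyhole. From its foot up: bell 32 mm across, 48 tall; neck 12 across; collar 30 across, 85 to 91 mm above the foot, underside resting on the plate; then nut and yellow cap, round, 22 across: grip these. Point: on the axis, 120 mm above the foot, 29 above the collar, 21 below the top. z up the axis.
- burner_blue_grip (a point): brass burner head with blue cap, 250 g +-25%, 141 mm tall, loose, hanging in a keyhole. From its foot up: bell 38 mm across, 48 tall; neck 12 across; collar 30 across, 85 to 91 mm above the foot, underside resting on the plate; then nut and blue cap, round, 22 across: grip these. Point: on the axis, 120 mm above the foot, 29 above the collar, 21 below the top. z up the axis.
- burner_white_grip (a point): brass burner head with white cap, 300 g +-25%, 141 mm tall, loose, hanging in a keyhole. From its foot up: bell 44 mm across, 48 tall; neck 12 across; collar 30 across, 85 to 91 mm above the foot, underside resting on the plate; then nut and white cap, round, 22 across: grip these. Point: on the axis, 120 mm above the foot, 29 above the collar, 21 below the top. z up the axis.
- cup_red_floor (a point): red round open cup, fixed, 52 mm across outside, 44 inside, for the burner with the red cap. One of four cups 80 mm apart in a row on a steel caddy, in any order. Point: centre of its inner floor, 29 mm below its rim, 17 mm above the bench; z up, y along the row, x across it. Bar handles at the caddy's ends reach 54 mm above the bench.
- cup_yellow_floor (a point): yellow round open cup, fixed, 58 mm across outside, 50 inside, for the burner with the yellow cap. One of four cups 80 mm apart in a row on a steel caddy, in any order. Point: centre of its inner floor, 29 mm below its rim, 17 mm above the bench; z up, y along the row, x across it. Bar handles at the caddy's ends reach 54 mm above the bench.
- cup_blue_floor (a point): blue round open cup, fixed, 64 mm across outside, 56 inside, for the burner with the blue cap. One of four cups 80 mm apart in a row on a steel caddy, in any order. Point: centre of its inner floor, 29 mm below its rim, 17 mm above the bench; z up, y along the row, x across it. Bar handles at the caddy's ends reach 54 mm above the bench.
- cup_white_floor (a point): white round open cup, fixed, 70 mm across outside, 62 inside, for the burner with the white cap. One of four cups 80 mm apart in a row on a steel caddy, in any order. Point: centre of its inner floor, 29 mm below its rim, 17 mm above the bench; z up, y along the row, x across it. Bar handles at the caddy's ends reach 54 mm above the bench.
- flask_center (a point): round clear glass flask, loose, 126 mm tall, 104 mm across, standing on the bench beyond the racks; leave it alone. Point: on its axis, 60 mm above the bench.
Not all that is in view belongs to the job. What is shaped like the part that bears burner_blue_grip but pink or turquoise is not meant.

How it is judged (in metres and radians):
At the end, for the whole second after the job is handed in: Each burner stands at rest and released in the cup of its own colour: its axis within 18 mm of the cup's centre (the cup itself leaves 9 mm of play), bell on the cup's floor (within 7 mm), upright within 0.1 rad (6 degrees). The flask stands upright within 30 mm of where it was (horizontal distance between burner_red_grip and cup_red_floor below 0.018 m and z of burner_red_grip in the frame of cup_red_floor between 0.11 and 0.127 m and angle between each of burner_red_grip, burner_yellow_grip, burner_blue_grip, burner_white_grip, flask_center's own z axis and vertical below 0.1 rad and linear speed of each of burner_red, burner_yellow, burner_blue, burner_white below 0.02 m/s and angular speed of each of burner_red, burner_yellow, burner_blue, burner_white below 0.3 rad/s and horizontal distance between burner_yellow_grip and cup_yellow_floor below 0.018 m and z of burner_yellow_grip in the frame of cup_yellow_floor between 0.11 and 0.127 m and horizontal distance between burner_blue_grip and cup_blue_floor below 0.018 m and z of burner_blue_grip in the frame of cup_blue_floor between 0.11 and 0.127 m and horizontal distance between burner_white_grip and cup_white_floor below 0.018 m and z of burner_white_grip in the frame of cup_white_floor between 0.11 and 0.127 m and distance of flask_center from where it was at the start of the episode below 0.03 m); the robot touches nothing.
It fails at once if a burner is dropped or knocked flying (faster than 0.7 m/s while the fingers do not hold it) ((linear speed of burner_red above 0.7 m/s and contact force between the fingers and burner_red below 0.1 N) or (linear speed of burner_yellow above 0.7 m/s and contact force between the fingers and burner_yellow below 0.1 N) or (linear speed of burner_blue above 0.7 m/s and contact force between the fingers and burner_blue below 0.1 N) or (linear speed of burner_white above 0.7 m/s and contact force between the fingers and burner_white below 0.1 N)).
It fails at once if the glass flask is pushed more than 30 mm or tipped (distance of flask_center from where it was at the start of the episode above 0.03 m or angle between flask_center's own z axis and vertical above 0.3 rad).
It also fails if it takes over 118 s, if anything falls off the work surface, if the arm or the gripper's body presses on something with over 40 N, if the wrist force passes 120 N, or if a joint passes its speed limit or range.

## Working session

There is one attempt and no reset: what is moved stays moved. The work goes in short steps, each a Python script; the robot and the scene stay as the last script left them, time stands still between calls to the robot, and variables do not carry over. Pictures are saved under pics/ and viewed, at most 14 in all, crops included, and the job is handed in when it is done.

```bash
mkdir -p pics; ls
python3 - <<'E'
from rig import manip, fingers, snapshot, get_calibration, telemetry
import cv2
for n in("scene","top"):
    im=snapshot(n); cv2.imwrite(f"pics/{n}0.png",im[:,:,::-1]); c=get_calibration(n); print(n,{k:(v.tolist() if hasattr(v,'tolist') else v) for k,v in c.items()})
print(manip.tips_ahead, telemetry.read_t(), telemetry.read_ee_rot())
E
```

```text
pics
scene {'K': [[608.8967803828784, 0.0, 312.13889961242546], [0.0, 608.8967803828784, 234.9571857388092], [0.0, 0.0, 1.0]], 'cam_to_world': [[0.7519513145386582, -0.3851781500088378, 0.5349831897539898, 1299.2643233978483], [0.6592037512691664, 0.44480646518490224, -0.606298295265929, -721.64338644308], [-0.004431125843773427, 0.808569725679537, 0.5883836876038245, 860.7361318774955], [0.0, 0.0, 0.0, 1.0]]}
top {'K': [[435.21580862543345, 0.0, 317.5249283957571], [0.0, 435.21580862543345, 241.129975383814], [0.0, 0.0, 1.0]], 'cam_to_world': [[-0.00021874496468062473, 0.9963126037241145, -0.0857971317184677, 510.3216045077363], [-0.9998057538884648, -0.0019087889947221762, -0.01961660052334227, 51.35777815269692], [-0.019708034964429893, 0.08577617492666188, 0.9961194914129488, 1209.921727168635], [0.0, 0.0, 0.0, 1.0]]}
11.0 0.1 [[-9.42821145e-01  3.33298486e-01 -6.38383070e-04]
 [ 3.33299004e-01  9.42820585e-01 -1.05717994e-03]
 [ 2.49524226e-04 -1.20950404e-03 -9.99999237e-01]]
```

View pics/scene0.png

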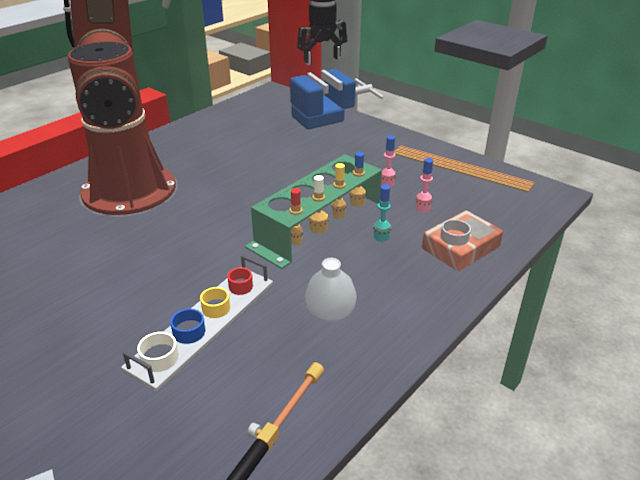

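View pics/top0.png

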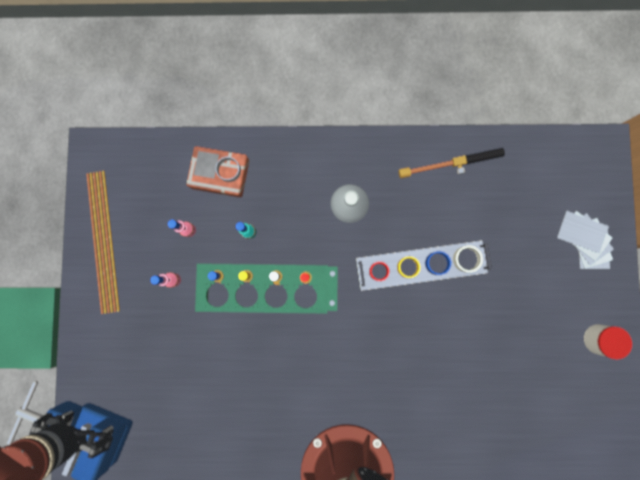

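The hanger carries, left to right in the top view, blue (213,276), yellow (244,276), white (274,276) and red (305,277). Other blue-capped items stand at (172,224) pink, (155,281) pink and (241,227) turquoise. The one meant is the brass one at (213,276), because it hangs in a keyhole. I'll measure and check it in a crop.

```bash
cat > vis.py <<'E'
import numpy as np, cv2
from rig import snapshot,get_calibration
def ray(n,uv):
    c=get_calibration(n);K=c["K"];T=np.array(c["cam_to_world"])
    p=np.linalg.inv(np.array(K))@[uv[0],uv[1],1]; return T[:3,3],T[:3,:3]@[p[0],-p[1],-p[2]]
def at_z(n,uv,z):
    o,d=ray(n,uv); return (o+d*(z-o[2])/d[2])[:2]
def proj(n,P):
    c=get_calibration(n);T=np.linalg.inv(np.array(c["cam_to_world"])); q=(T@np.append(P,1))[:3]
    u=np.array(c["K"])@[q[0],-q[1],-q[2]]; return u[:2]/u[2]
def masks(im):
    h=cv2.cvtColor(im,cv2.COLOR_RGB2HSV).astype(int);H,S,V=h[...,0],h[...,1],h[...,2]
    return dict(red=((H<6)|(H>174))&(S>150)&(V>90),yellow=(H>22)&(H<33)&(S>150)&(V>120),
      blue=(H>105)&(H<125)&(S>150)&(V>60),white=(S<45)&(V>185),green=(H>65)&(H<85)&(S>80)&(V>60))
def blob(m,box,minarea=12):
    x0,y0,x1,y1=box; s=m[y0:y1,x0:x1].astype(np.uint8)
    n,l,st,ce=cv2.connectedComponentsWithStats(s)
    i=1+np.argmax(st[1:,4]); return ce[i]+[x0,y0],st[i,:5]+[x0,y0,0,0,0],(l==i)
E
python3 - <<'E'
from vis import *
import cv2
top=cv2.imread("pics/top0.png")[:,:,::-1].copy(); sc=cv2.imread("pics/scene0.png")[:,:,::-1].copy()
mt,ms=masks(top),masks(sc)
print("caps")
for c,bt,bs in (("blue",(205,266,222,286),(350,148,370,172)),("yellow",(236,266,253,286),(330,160,350,184)),("white",(266,266,283,286),(310,172,330,198)),("red",(297,266,314,286),(285,185,305,212))):
    ct,st,_=blob(mt[c],bt); cs,ss,_=blob(ms[c],bs)
    o1,d1=ray("top",ct);o2,d2=ray("scene",cs)
    A=np.c_[d1,-d2];t=np.linalg.lstsq(A,o2-o1,rcond=None)[0];p,q=o1+t[0]*d1,o2+t[1]*d2
    print(c,ct.round(1),st,cs.round(1),ss,"tri",((p+q)/2).round(1),"gap",np.linalg.norm(p-q).round(1))
print("cups")
for c,bt in (("red",(362,255,394,287)),("yellow",(393,252,425,284)),("blue",(422,247,454,280)),("white",(452,242,488,275))):
    ct,st,l=blob(mt[c],bt)
    cn,_=cv2.findContours(l.astype(np.uint8),cv2.RETR_EXTERNAL,cv2.CHAIN_APPROX_NONE); e=cv2.fitEllipse(max(cn,key=len))
    u=np.array(e[0])+bt[:2]; print(c,st,ct.round(1),u.round(1),np.round(e[1],1),at_z("top",u,46).round(1),at_z("top",ct,44).round(1))
g=cv2.cvtColor(top,cv2.COLOR_RGB2HSV); 
print("holes")
for x in (217,246,275,305):
    m=(~mt["green"]); b=(x-14,283,x+15,309); ct,st,l=blob(m,b); print(ct.round(1),st,at_z("top",ct,99).round(1))
cv2.imwrite("pics/crop1.png",cv2.resize(top[210:320,140:345],None,fx=3.9,fy=3.9,interpolation=2)[:,:,::-1])
cv2.imwrite("pics/crop2.png",cv2.resize(sc[130:280,230:450],None,fx=3.6,fy=3.6,interpolation=2)[:,:,::-1])
E
```

```text
caps
blue [212.5 275.5] [208 272  10   8  56] [359.2 153.7] [356 152   8   4  27] tri [520.3 330.  153.1] gap 6.3
yellow [243.8 275.6] [239 272  11   9  75] [337. 167.] [337 167   1   1   1] tri [518.  252.3 149.6] gap 1.1
white [273.2 275.8] [269 271  10  10  77] [318.3 177.5] [314 175  10   6  50] tri [518.9 181.3 153.1] gap 4.9
red [304.5 277. ] [301 274   8   7  44] [295.3 196.4] [291 188   9  18 142] tri [516.1 106.3 137.5] gap 5.1
cups
red [385 265   3  12  16] [386.2 270.6] [385.  270.7] [ 4.2 10.4] [ 531.2 -105.2] [ 531.5 -108.9]
yellow [413 259   6  16  32] [416.4 266.5] [408.9 266.6] [17.6 18.5] [ 542.  -168.7] [ 542.4 -189.1]
blue [441 253   9  19  42] [446.7 261.7] [435.2 262.9] [22.5 26.9] [ 551.8 -238.8] [ 555.  -269.8]
white [452 242  35  33 535] [468.4 258.6] [468.6 258.6] [34.8 35.3] [ 563.1 -327.1] [ 563.2 -327.2]
holes
[217.2 294.6] [207 283  22  24 419] [469.8 328.8]
[246.2 294.8] [235 283  23  25 436] [469.3 254.7]
[275.8 295.2] [265 283  23  25 443] [468.4 179.3]
[305.2 295.5] [294 283  23  25 447] [467.7 104.6]
```

View pics/crop2.png

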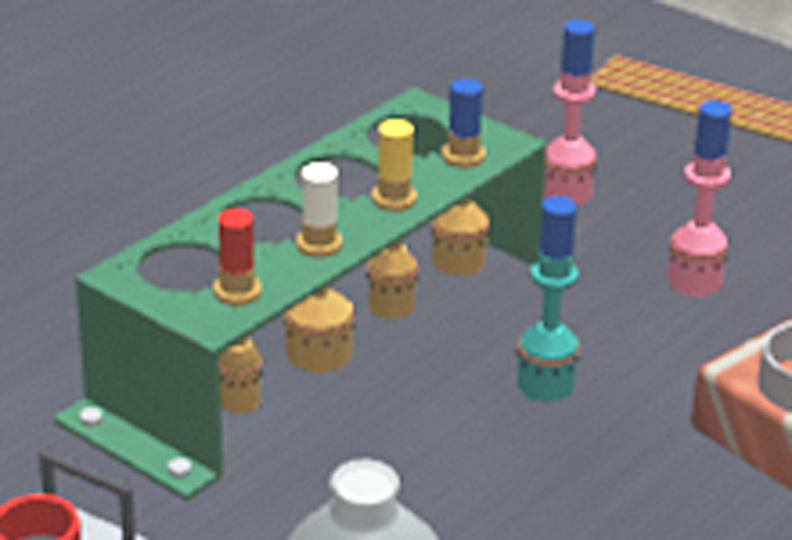

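View pics/crop1.png

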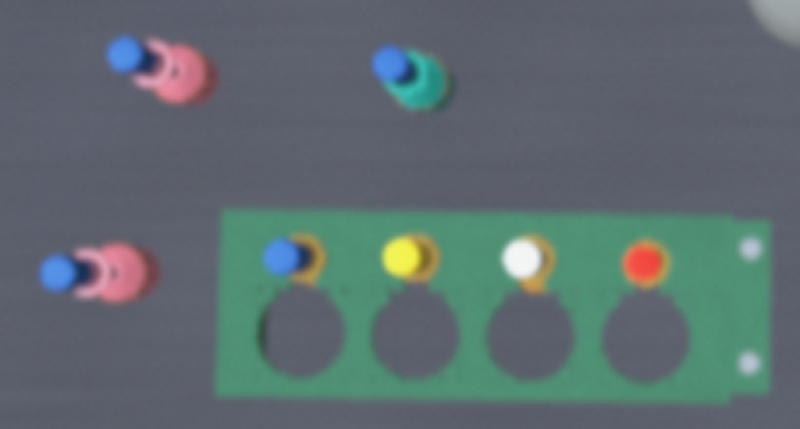

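The crop confirms it: the brass blue-capped burner hangs in the leftmost keyhole. The pink and turquoise look-alikes stand free on the bench. Next I'll refine the hanger and cup poses.

Run:
```python
from vis import *
top=cv2.imread("pics/top0.png")[:,:,::-1].copy(); h=cv2.cvtColor(top,cv2.COLOR_RGB2HSV).astype(int);H,S,V=h[...,0],h[...,1],h[...,2]
g=((H>60)&(H<90)&(S>80)).astype(np.uint8)
for x in (202,228,261,290,315):
    r=np.where(g[255:320,x])[0]+255; a=at_z("top",(x,r.min()-.5),100);b=at_z("top",(x,r.max()+.5),100); print(x,r.min(),r.max(),a.round(1),b.round(1),(a+b)/2)
for y in (270,303):
    c=np.where(g[y,180:328])[0]+180; print(y,c.min(),c.max(),at_z("top",(c.min()-.5,y),100).round(1))
print("cap discs")
for c,b,m in (("blue",(203,266,222,286),(H>100)&(H<125)&(S>140)&(V>150)),("yellow",(234,266,256,286),(H>22)&(H<33)&(S>150)&(V>190)),("white",(264,266,286,286),(S<45)&(V>190)),("red",(297,264,314,288),((H<8)|(H>172))&(S>150)&(V>200))):
    ct,st,l=blob(m,b); print(c,ct.round(1),st,at_z("top",ct,156).round(1))
print("cups")
for c,b,m in (("red",(362,254,396,290),((H<10)|(H>168))&(S>120)),("yellow",(393,250,426,284),(H>15)&(H<35)&(S>110)),("blue",(422,246,455,280),(H>105)&(H<125)&(S>120)),("white",(450,240,490,278),(S<32)&(V>170))):
    s=cv2.morphologyEx(m[b[1]:b[3],b[0]:b[2]].astype(np.uint8),cv2.MORPH_CLOSE,np.ones((3,3)))
    cn,_=cv2.findContours(s,cv2.RETR_EXTERNAL,cv2.CHAIN_APPROX_NONE);k=max(cn,key=cv2.contourArea)
    e=cv2.fitEllipse(k);u=np.array(e[0])+b[:2]; print(c,u.round(1),np.round(e[1],1),at_z("top",u,44).round(1))
```

```text
202 264 311 [549.  369.3] [427.2 366.5] [488.08225812 367.91789917]
228 264 311 [548.9 302.4] [427.3 300.3] [488.09358563 301.32952911]
261 265 311 [546.3 217.7] [427.4 216.4] [486.83135287 217.02474207]
290 265 312 [546.2 143.5] [425.  142.8] [485.59451357 143.15896281]
315 265 312 [546.1  79.7] [425.1  79.6] [485.60816476  79.64825814]
270 197 327 [532.3 383.1]
303 196 327 [448.6 383.6]
cap discs
blue [211.6 275.4] [208 271   9  10  62] [518.2 329.1]
yellow [242.8 275.5] [239 272   8   9  58] [517.8 253.2]
white [273.3 275.8] [269 271   9  10  74] [517.  179.2]
red [304.5 277.1] [301 273   8   9  55] [514.  103.7]
cups
red [378.9 271. ] [16.7 18.5] [530.5 -89.3]
yellow [408.4 266.8] [19.4 21.5] [ 541.7 -167.9]
blue [438.  262.7] [21.5 24.1] [ 552.5 -246.5]
white [467.2 259.2] [37.2 39.4] [ 561.6 -324.1]
```

```bash
cat > job.py <<'E'
import numpy as np
from rig import manip,fingers,telemetry
a=np.radians(0.54); HX=np.array([np.cos(a),-np.sin(a),0]); HY=np.array([np.sin(a),np.cos(a),0])
HO=np.array([491.2,216.9,0])
KH=dict(red=-112.5,white=-37.5,yellow=37.5,blue=112.5)
obs=dict(red=(530.5,-89.3),yellow=(541.7,-167.9),blue=(552.5,-246.5),white=(561.6,-324.1))
P=np.array(list(obs.values()));m=P.mean(0);d=P[3]-P[0];d/=np.linalg.norm(d)
CUP={c:m+d*80*(i-1.5) for i,c in enumerate(obs)}
CX=np.array([-d[1],d[0],0])
def rot(y): z=np.array([0,0,-1.]); return np.c_[np.cross(y,z),y,z]
RH,RC=rot(HX),rot(CX)
def F(): return np.array(telemetry.read_wrist_force())
def go(p,R=None,v=150): manip.move_linear(list(map(float,p)),R,v)
def rep(s): print(s,"t",round(telemetry.read_t(),1),"F",F().round(1),"w",round(telemetry.read_grip_width(),1),flush=True)
def pick(c,Z=292):
    h=HO+HX*25+HY*KH[c]; w=h-HX*50
    fingers.set_gripper(65)
    p=telemetry.read_eef_pos(); go([h[0],h[1],Z],RH,260)
    go([h[0],h[1],127],v=110); rep("at "+c); fingers.set_gripper(0,60); manip.wait(.2); rep("gripped")
    go([h[0],h[1],128.5],v=20); rep("raised")
    for k in (.5,1.): 
        q=h-HX*50*k; go([q[0],q[1],128.5],v=60); rep("slid")
        if np.linalg.norm(F()[:2])>25: raise SystemExit("slide force")
    for z in (150,175,200,225,Z):
        go([w[0],w[1],z],v=120)
        if np.linalg.norm(F())>15: rep("z%d"%z); raise SystemExit("lift force")
    rep("lifted")
def carry(c,Z=292):
    u=CUP[c]; go([*u,Z],RC,260); go([*u,170],v=120); rep("above cup")
def place(c,Z=292):
    u=CUP[c]; go([*u,131],v=50); f0=F()[2]; z=131
    while z>127.5 and F()[2]-f0<3: z-=.5; go([*u,z],v=10)
    rep("down z%.1f"%z); fingers.set_gripper(50); manip.wait(.2); go([*u,Z],v=150); rep("done "+c)
E
python3 - <<'E'
from job import *
from vis import ray,at_z,proj
from vis import np as _
print({k:v.round(1) for k,v in CUP.items()})
px=dict(red=(236,215),white=(319,170),yellow=(396,126),blue=(467,86))
for c,u in px.items():
    u=np.array(u)/3.6+[230,130]; h=HO+HX*25+HY*KH[c]; h[2]=156
    print(c,"disc in scene at z156",at_z("scene",u,156).round(1),"model",h.round(1), proj("scene",h).round(1),u.round(1))
for c in CUP:
    h=HO+HX*25+HY*KH[c]
    for p,R in(([h[0],h[1],292],RH),([h[0],h[1],127],RH),([*CUP[c],292],RC),([*CUP[c],128],RC)):
        q=manip.solve_ik(list(map(float,p)),R); print(c,None if q is None else np.round(q,0))
E
```

```text
{'red': array([530.8, -88. ]), 'yellow': array([ 541.3, -167.3]), 'blue': array([ 551.8, -246.6]), 'white': array([ 562.3, -325.9])}
red disc in scene at z156 [520.  107.4] model [515.1 104.2 156. ] [292.9 189.6] [295.6 189.7]
white disc in scene at z156 [523.3 181. ] model [515.8 179.2 156. ] [315.6 176.4] [318.6 177.2]
yellow disc in scene at z156 [524.7 255.9] model [516.6 254.2 156. ] [336.8 164.2] [340. 165.]
blue disc in scene at z156 [526.5 328.7] model [517.3 329.2 156. ] [356.8 152.6] [359.7 153.9]
red [-3. -6. -1. 95.  0. 88.]
red [ -3.  -6. -19.  78.   0.  88.]
red [-23.  -4.   1.  95.   0.  59.]
red [-23.  -4. -17.  78.   0.  59.]
yellow [ 13.   3.   7.  95.   0. 104.]
yellow [ 13.   2. -10.  77.   0. 104.]
yellow [-30.   1.   6.  95.   0.  52.]
yellow [-30.   1. -12.  78.   0.  52.]
blue [ 20.   9.  14.  95.   0. 111.]
blue [ 20.   9.  -3.  78.   0. 111.]
blue [-36.   8.  13.  95.   0.  46.]
blue [-36.   7.  -5.  78.   0.  46.]
white [ 5. -2.  2. 95.  0. 96.]
white [  5.  -3. -15.  77.   0.  96.]
white [-42.  16.  22.  96.   0.  41.]
white [-42.  15.   4.  79.   0.  41.]
```

Run:
```python
from job import *
pick("red"); carry("red")
from rig import snapshot; import cv2
a=snapshot("top");b=snapshot("scene")
A=cv2.resize(a[180:330,300:500],None,fx=2,fy=2); B=cv2.resize(b[120:350,160:420],None,fx=1.5,fy=1.5)
import numpy as np
H=max(A.shape[0],B.shape[0]);f=lambda x:np.pad(x,((0,H-x.shape[0]),(0,0),(0,0)))
cv2.imwrite("pics/red1.png",np.hstack([f(A),f(B)])[:,:,::-1])
```

```text
at red t 4.4 F [ 0.4 -0.3 -0.5] w 64.7
gripped t 5.1 F [-1.1 -0.8  4.7] w 20.7
raised t 5.3 F [-0.1  0.2 -1.5] w 20.2
slid t 5.9 F [ 0.3  0.2 -1.4] w 20.4
slid t 6.5 F [-0.1 -0.6 -1.5] w 20.7
lifted t 8.6 F [-0.5 -0.  -1.8] w 20.7
above cup t 10.7 F [-0.4 -0.2 -1.4] w 20.8
```

View pics/red1.png

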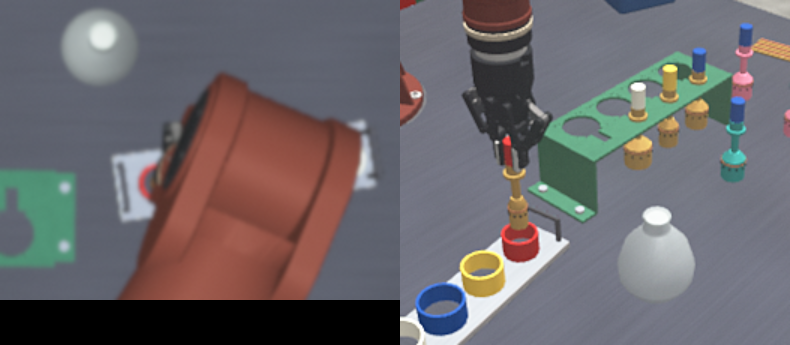

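The red burner hangs upright in the jaws, its bell (517,210 in the right half of the picture) just above the red cup (521,240). I'll place it, then compare its known position with both camera readings.

Run:
```python
from job import *
place("red")
h=HO+HX*25+HY*KH["blue"]; go([h[0]-100,h[1]+60,292],RH,260)   # clear of both views
from vis import *
a=snapshot("top");b=snapshot("scene")
for n,im,box in (("top",a,(362,252,396,290)),):
    h=cv2.cvtColor(im,cv2.COLOR_RGB2HSV)
A=cv2.resize(a[240:305,345:500],None,fx=5,fy=5,interpolation=2); B=cv2.resize(b[200:290,190:300],None,fx=5,fy=5,interpolation=2)[:270]
u=CUP["red"]; print("proj cap top top/scene",proj("top",[*u,158]).round(1),proj("scene",[*u,158]).round(1))
W=800;f=lambda x:np.pad(x[:, :W],((0,0),(0,W-min(W,x.shape[1])),(0,0)))
cv2.imwrite("pics/red2.png",np.vstack([f(A),f(B)])[:600,:,::-1])
cv2.imwrite("pics/top2.png",a[:,:,::-1]);cv2.imwrite("pics/scene2.png",b[:,:,::-1])
```

```text
down z129.0 t 12.7 F [-1.1  0.4  3.4] w 20.7
done red t 14.5 F [-1.3  0.2 -0.2] w 50.0
proj cap top top/scene [384.1 270. ] [233.  230.1]
```

View pics/red2.png

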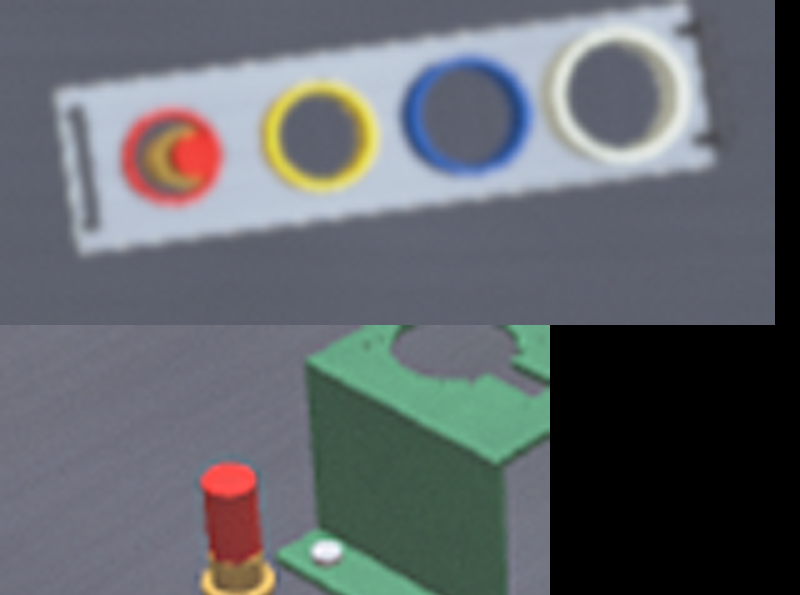

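The red burner stands in its cup. The scene camera reads about 3 px off and the top camera about 0.8 px, so I'll shift the estimates by about 1.5 mm in x and do the rest.

```bash
sed -i 's/\[491.2,216.9,0\]/[492.5,216.6,0]/; s/CX=np/for c in CUP: CUP[c]=CUP[c]+[1.5,0]\nCX=np/' job.py
python3 - <<'E'
from job import *
for c in ("white","yellow","blue"):
    pick(c); carry(c)
    if c=="white":
        from rig import snapshot; import cv2
        cv2.imwrite("pics/wh.png",snapshot("scene")[:,:,::-1])
    place(c)
h=HO+HX*25+HY*KH["blue"]; go([h[0]-100,h[1]+60,292],RH,260)
from vis import *
a=snapshot("top");b=snapshot("scene")
A=cv2.resize(a[180:300,320:500],None,fx=3,fy=3)[:,:540]; B=cv2.resize(b[140:400,110:400],None,fx=2,fy=2,interpolation=2)
cv2.imwrite("pics/endtop.png",A[:,:,::-1]);cv2.imwrite("pics/endsc.png",B[:,:,::-1])
print(telemetry.read_t())
E
```

```text
at white t 19.6 F [ 0.9 -0.5  0.1] w 64.7
gripped t 20.3 F [1.8 0.4 3.8] w 20.3
raised t 20.6 F [ 0.4 -0.5 -3.1] w 21.0
slid t 21.1 F [-0.6 -0.2 -2.8] w 20.9
slid t 21.7 F [ 1.  -0.1 -2.7] w 20.8
lifted t 23.8 F [ 0.5 -0.9 -2.6] w 20.6
above cup t 27.1 F [-0.3  0.3 -2.7] w 20.7
down z129.0 t 29.1 F [-0.2  1.4  2. ] w 20.5
done white t 30.9 F [-1.2  0.6  0.8] w 50.0
at yellow t 35.2 F [ 0.3  0.2 -0.2] w 65.2
gripped t 35.9 F [-0.   0.1  3.3] w 20.7
raised t 36.2 F [-0.8  0.2 -1.9] w 20.8
slid t 36.7 F [-0.9 -0.6 -0.9] w 20.6
slid t 37.3 F [ 0.6 -0.5 -2.2] w 20.5
lifted t 39.4 F [-0.4 -0.1 -2.5] w 20.5
above cup t 42.4 F [ 0.1 -0.  -1. ] w 20.4
down z129.0 t 44.3 F [-1.4 -0.2  2.4] w 20.8
done yellow t 46.1 F [ 0.1 -0.2  0.1] w 49.9
at blue t 50.1 F [-0.3  0.5  0.1] w 65.4
gripped t 50.8 F [ 0.7 -0.3  4.3] w 20.6
raised t 51.1 F [-1.4 -0.  -3.1] w 20.4
slid t 51.6 F [ 0.4 -0.2 -3.1] w 20.6
slid t 52.2 F [ 0.9  0.1 -2.4] w 20.7
lifted t 54.3 F [ 0.4  0.2 -3.6] w 20.6
above cup t 57.9 F [ 0.5 -1.4 -2.9] w 20.6
down z129.0 t 59.8 F [-1.1  0.4  1.3] w 20.7
done blue t 61.6 F [-0.8  0.7 -0.5] w 50.1
64.3667
```

View pics/endsc.png

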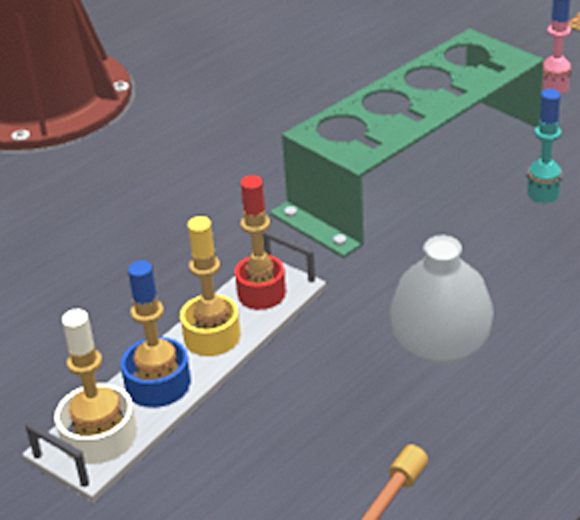

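View pics/endtop.png

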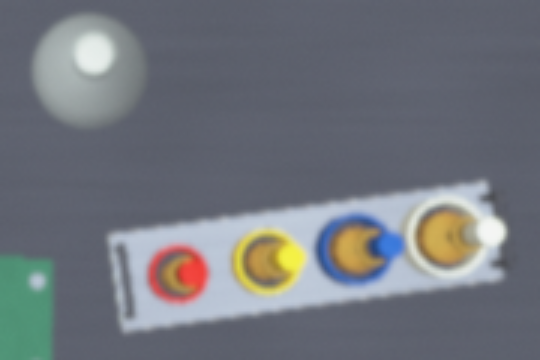

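All four burners stand upright with their bells inside their own cups: caps at (252,195) red, (201,238) yellow, (142,282) blue and (77,333) white in the scene crop. The hanger is empty and the flask hasn't moved.

```bash
python3 -c "
from rig import manip
print(manip.sign_off())"
```

```text
the job is handed in; nothing more can be done
None
```

I moved all four burner heads into the cups of their own colour, set each down gently, left the flask where it stood, and handed the job in at about 64 s; no verdict came back.

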